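Lock the heating blocks onto the block shaker

TASK

Fit out the block shaker: set every loose aluminium heating block on its plate and slide them, feet under the rear lip, hard back and hard together into one gapless row that starts at the end stop. Then lay the slotted keeper bar over the blocks' front feet and slide it hard against them and against the end stop. Last, take the locking pin from its parking hole, feel with its tip through the bar's slot for the hidden hole in the anchor underneath, push it fully home and leave it there; leave the glass dish of cotton balls where it is.

Things in the scene. Friction and masses are not known exactly. Their poses are not given: they have to be found in the camera images.
- home_corner (a point): Corner of the block shaker's plate (top 69 mm above the bench, fixed, moved and turned up to 0.5 rad at each start) where rear wall and end stop meet, on the plate's top. -x: to the machine's front (robot side), +y: left along the rear wall, z up. Plate reaches to x -0.127, y 0.177. Home block centres: x -0.034, y 0.021, 0.063, 0.105; home bar tab: x -0.089, y 0.061.
- rear_lip (a point): Middle of the front edge of the lip on the rear wall, axes as home_corner. The wall (face at home_corner x = 0, 15 mm high, along the whole plate) has a lip that overhangs the plate by 6 mm, its underside 10 mm above the plate, so the 8 mm high block feet slide in under it.
- end_stop (a point): Middle of the end stop's top edge, axes as home_corner. The stop is a 15 mm high, 8 mm thick strip at the plate's right end, its face at home_corner y = 0, from the rear wall forward to x = -0.115. Block sides and the bar's right end butt against it.
- plate_slot (a point): On the plate's top, midline of a 13 mm wide slot along y, axes as home_corner (at x -0.089, y 0.118 there). 8 mm down lies a fixed dark anchor strip with one round 10 mm hole on the midline, anywhere within 15 mm in y of this point: its place differs at each start, is not reported and is covered by the bar, so it must be felt for with the pin.
- block_1_mid (a point): Loose aluminium heating block, twelve small wells, 0.2 kg; two or three blocks are there, the rest absent. Point: centre, 23 mm above underside, z up. Body 54 (x) by 42 (y) by 46 mm high; an 8 mm high foot sticks out 7 mm at both x ends (68 mm long). Same both ways round. Grip across the 54 mm, above the foot. Starts on the bench left of the shaker, turned up to 0.4 rad.
- block_2_mid (a point): Like block_1, with six medium wells. The blocks may stand in any order.
- block_3_mid (a point): Like block_1, with two wide wells. The blocks may stand in any order.
- bar_tab (a point): Keeper bar, steel, 0.3 kg, loose on the bench. Point: centre of its upright black tab (22 mm along x, 14 along y; grip across the 14), 34 mm above the bar's underside, 18 below the tab's top. Bar: y -0.061 to +0.089 of this, 16 mm thick, x -0.021 to +0.027, the last 6 mm undercut (underside 9.5 mm up) to ride over the blocks' front feet until its heel at x +0.021 butts on them.
- bar_slot (a point): Centre, on the bar's top, of the slot through the keeper bar: 13 mm wide (x), 44 mm long (y), 57 mm to +y of the tab. When the bar is home it lies over plate_slot, 16 mm above it.
- pin_knob (a point): Locking pin, 60 g, parked upright in a boss at the shaker's left end. Point: middle of its black knob (18 mm diameter, 19 mm down and 18 up). Below: a 24 mm wide collar, underside 24 mm below the point, then an 8 mm shank, tapered tip 60 mm below the point. Point's height over the plate's top: 24 mm parked, 40 mm home (collar on the bar), 52 mm with the tip on the anchor beside the hole.
- crystal_dish: Glass dish with cotton balls, 97 mm wide, 45 mm high, origin under its centre; to be left alone.

How it is judged:
By the outcome, as a careful person would: the job done as asked, in the order asked, and still so for the second after the job is handed in, with the robot touching nothing.
Of block_1, block_2, block_3 only 2 to 3 are there at a start; the rules pass over those that are not, and their reading is None.
At some moment in a run one of block_1, block_2, block_3 may be knocked a few centimetres aside while the robot is not near it.
It also fails if it takes over 210 s, if anything falls off the work surface, if the arm or the gripper's body presses on something with over 40 N, if the wrist force passes 120 N, or if a joint passes its speed limit or range.

ROBOT

A 6-joint arm with a two-finger parallel gripper is mounted at the origin on the work surface; the furniture and walls round the work are solid. World frame = base frame: x ahead of the robot, y to its left, z up, the work surface at z = 0. Lengths are in m, angles in rad, forces in N, time in s.
With the tool pointing down it reaches from about 0.275 to 0.825 m from the base axis. Payload 4.9 kg.
Tool frame: the origin (TCP) lies midway between the tips of the shut fingers; the grasp point (between the pads) lies 19 mm behind it (bot.grip_depth is the distance from the TCP to the grasp point, in m); y points along the fingers, x is the direction in which the jaws open and shut, and the axes are right-handed (so a half turn about y gives the same grasp; the last joint's range is limited). The gripper opens to 85 mm and grips with 20 to 120 N. Pads are 22 mm wide; open, the fingers measure 114 mm over their backs; the gripper's body (76 mm by 85 mm) begins 54 mm behind the grasp point. The pads swing forward as they close: fully open they stand 13 mm farther back than shut.
Start: joints at [-1.335, 0.326, -0.193, 1.052, 0, 1.437], TCP at [0.199, -0.513, 0.231] pointing down, gripper open.
Joint ranges: [-2.65, 2.65], [-0.97, 1.79], [-1.3, 1.35], [-1.93, 2.1], [-1.47, 1.37], [-3.14, 3.14]. Speed limits (rad/s): [2.57, 2.57, 3.14, 3.14, 3.14, 3.14].

INTERFACE

Orientations are given as a unit quaternion [w, x, y, z].
In Python, from cell import bot gives the robot as it stands. Calls block until the motion is done:
- bot.move_pose(position, orientation): joint-space move of the TCP to a pose.
- bot.move_linear(position, speed=0.15, rotation=None, until_force=None): straight line of the TCP; rotation=None keeps the orientation; speed is the mean speed in m/s. With until_force (N) it stops when the force on the tool has changed by that much, and returns True; else False.
- bot.goto_joints(angles): joint-space move.
- bot.set_gripper(opening, grasp_force=None): opening from 0.0 (shut) to 1.0 (fully open); grasp_force is the grip in N (None keeps the last); returns when the fingers have stopped.
- bot.wait(seconds).
- bot.solve_ik(position, orientation): joint angles nearest the present ones, or None.
- bot.camera(name): name is "scene" or "top"; returns the picture (384x512x3 uint8, red, green, blue); there is no depth.
- bot.calibration(name): a dict with "mtx" (3x3 intrinsics, pixels), "extrinsics" (4x4, takes a point from world to camera coordinates). Camera axes: x right, y down, z forward; pixel columns grow to the right and rows downward; lengths in m; the calibration is good to about 2 mm. A picture is of the moment at which its call begins. calibration takes no time and is no camera call.
A pose or a line that the arm cannot do raises bot.PlanningError and nothing moves.
- bot.close_job(): hands the job in, once; it reports no verdict.
Trained networks look in the newest picture that a camera, given by its name, has taken for a name from the list of things; names that differ only in an ending like _2 or _b are one class to them, and where a whole thing is asked for, a point or a joint stands for the part that bears it (a point fixed in the world has none). Each returns a list of dicts, best first, with "confidence" (0 to 1); they miss things now and then, are a little off and sometimes report something else, mostly with a low value. They report only what shows in the picture. A call takes as long as a camera call.
- bot.search_frame(camera, thing): "bbox" ([left, top, width, height] in pixels, round what is visible of it).
Readings, each from a call of its own:
- bot.read_clock(): time.
- bot.read_joint_positions(): joint angles.
- bot.read_joint_vel(): joint speeds.
- bot.read_joint_efforts(): joint torques, N m.
- bot.read_position(): TCP position.
- bot.read_tool_rot(): TCP orientation.
- bot.read_ft_force(): force on the tool from outside, world axes, zero at the start.
- bot.read_moment(): the same for the moment, N m.
- bot.read_gripper_width(): opening from 0.0 (shut) to 1.0 (fully open).
Only numpy, scipy, OpenCV 4.12 (cv2) and the standard library are available. Lean on these libraries where they do the work, as an engineer would, in place of code of your own. Each camera call takes 0.05 s, during which the arm holds its last target.

## Working session

There is one attempt and no reset: what is moved stays moved. The work goes in short steps, each a Python script; the robot and the scene stay as the last script left them, time stands still between calls to the robot, and variables do not carry over. Pictures are saved under pics/ and viewed, and the job is handed in when it is done.

```bash
ls; mkdir -p pics; python3 - <<'E'
from cell import bot
import cv2
for n in("scene","top"):
    im=bot.camera(n); cv2.imwrite(f"pics/{n}0.png",cv2.cvtColor(im,cv2.COLOR_RGB2BGR))
    c=bot.calibration(n); print(n,c["mtx"].round(1).tolist(),c["extrinsics"].round(4).tolist())
    for t in ["home_corner","rear_lip","end_stop","plate_slot","block_1_mid","bar_tab","bar_slot","pin_knob","crystal_dish"]:
        print(t,[(d["bbox"],round(d["confidence"],2)) for d in bot.search_frame(n,t)][:5])
print(bot.read_clock(),bot.read_tool_rot(),bot.grip_depth)
E
```

```text
pics
scene [[362.9, 0.0, 259.5], [0.0, 362.9, 184.6], [0.0, 0.0, 1.0]] [[0.5626, -0.8264, 0.0203, -0.1725], [-0.35, -0.2604, -0.8998, 0.2045], [0.7489, 0.4992, -0.4358, 0.7669], [0.0, 0.0, 0.0, 1.0]]
home_corner [([316.1, 186.9, 94.8, 69.0], 0.85)]
rear_lip [([317.2, 186.1, 95.8, 70.4], 0.6)]
end_stop [([313.0, 179.1, 99.1, 75.8], 0.72)]
plate_slot [([315.9, 185.0, 97.0, 70.6], 0.85)]
block_1_mid [([218.7, 168.6, 20.8, 22.2], 0.87)]
bar_tab [([251.0, 177.2, 42.6, 24.1], 0.85)]
bar_slot [([247.5, 176.2, 48.5, 28.2], 0.59)]
pin_knob [([324.6, 177.5, 11.2, 18.8], 0.42)]
crystal_dish [([313.6, 187.3, 99.8, 68.6], 0.56), ([250.1, 176.4, 44.7, 23.4], 0.21)]
top [[387.0, 0.0, 253.7], [0.0, 387.0, 190.0], [0.0, 0.0, 1.0]] [[-0.0123, -0.9999, 0.0072, 0.0272], [-0.9954, 0.0116, -0.095, 0.381], [0.0949, -0.0083, -0.9954, 1.4092], [0.0, 0.0, 0.0, 1.0]]
home_corner [([294.2, 158.1, 62.1, 41.7], 0.81)]
rear_lip [([293.9, 156.3, 61.5, 43.5], 0.92), ([162.2, 214.5, 29.3, 23.8], 0.68)]
end_stop [([292.0, 157.0, 65.0, 45.6], 0.67)]
plate_slot [([297.8, 153.3, 54.7, 45.6], 0.9)]
block_1_mid [([195.8, 167.3, 13.8, 17.6], 0.79)]
bar_tab [([219.7, 160.1, 41.1, 19.5], 0.57)]
bar_slot [([220.2, 162.6, 39.4, 13.7], 0.7), ([293.6, 157.7, 61.5, 41.3], 0.63), ([167.4, 174.1, 17.3, 18.3], 0.19)]
pin_knob [([294.6, 168.2, 3.7, 5.4], 0.37)]
crystal_dish [([162.7, 210.5, 27.8, 28.5], 0.75)]
1.0 [ 0.58341583 -0.58338903  0.39955686 -0.39954666] 0.0187
```

```bash
python3 - <<'E'
import cv2
a=cv2.imread("pics/scene0.png");b=cv2.imread("pics/top0.png")
cv2.imwrite("pics/s0z.png",cv2.resize(a[140:280,180:440],None,fx=3,fy=3,interpolation=cv2.INTER_CUBIC))
cv2.imwrite("pics/t0z.png",cv2.resize(b[130:260,150:375],None,fx=3.5,fy=3.5,interpolation=cv2.INTER_CUBIC))
E
```

```text
(no output)
```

View pics/s0z.png

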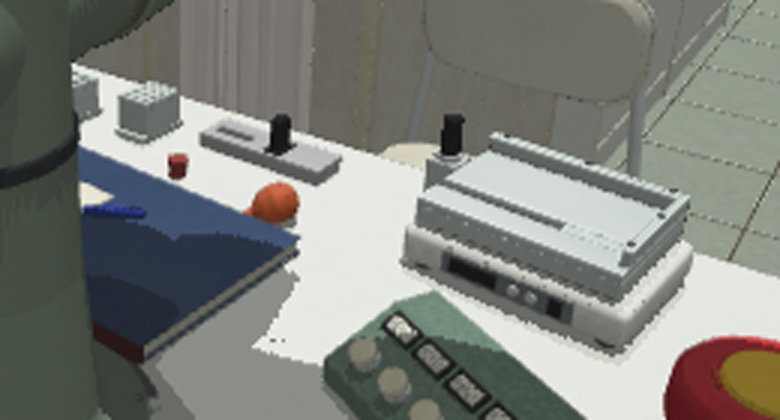

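View pics/t0z.png

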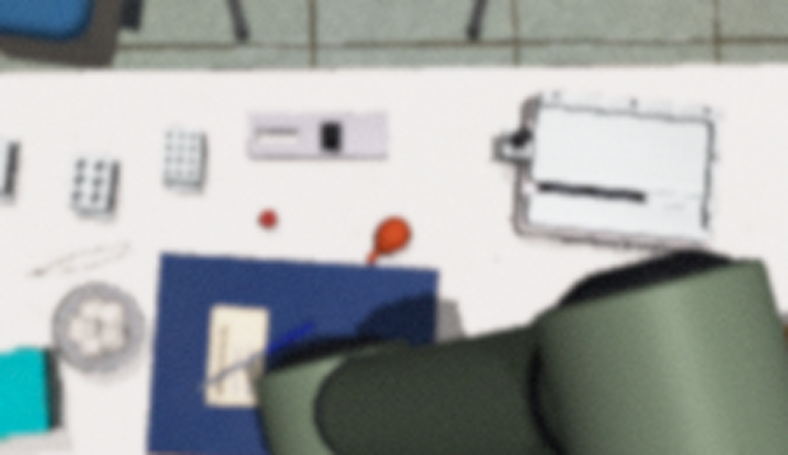

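View pics/scene0.png

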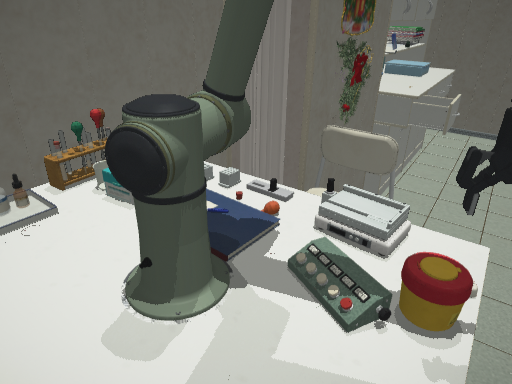

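```bash
python3 - <<'E'
import cv2
b=cv2.imread("pics/top0.png")
cv2.imwrite("pics/t0l.png",cv2.resize(b[140:240,90:240],None,fx=5,fy=5,interpolation=cv2.INTER_CUBIC))
cv2.imwrite("pics/t0r.png",cv2.resize(b[140:220,270:390],None,fx=6.5,fy=6.5,interpolation=cv2.INTER_CUBIC))
E
```

```text
(no output)
```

View pics/t0l.png

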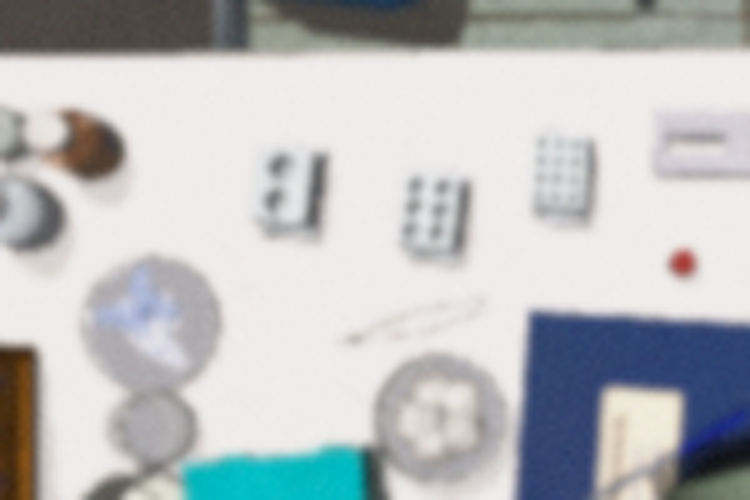

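View pics/t0r.png

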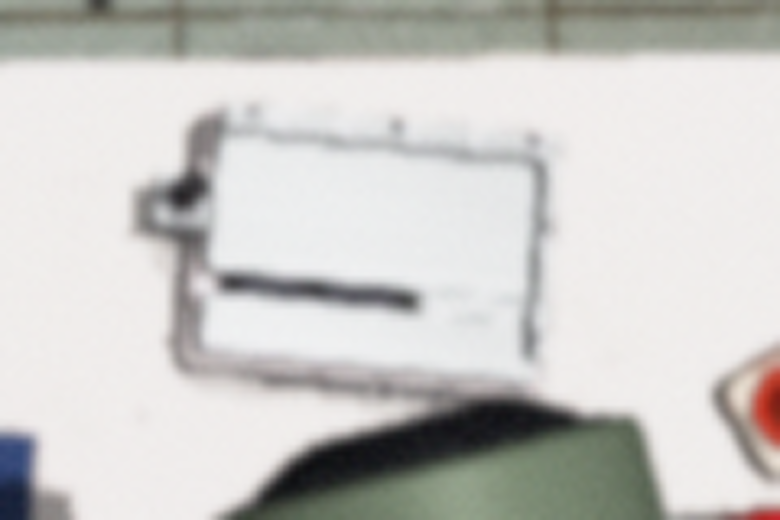

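View pics/top0.png

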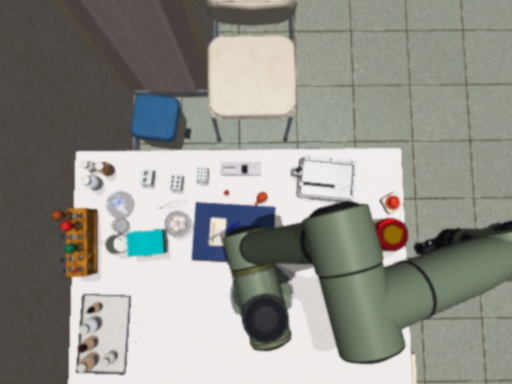

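```bash
python3 - <<'E'
import cv2
a=cv2.imread("pics/scene0.png");b=cv2.imread("pics/top0.png")
cv2.imwrite("pics/s0r.png",cv2.resize(a[172:258,312:414],None,fx=7,fy=7,interpolation=cv2.INTER_CUBIC))
cv2.imwrite("pics/t0rr.png",cv2.resize(b[152:206,286:366],None,fx=10,fy=10,interpolation=cv2.INTER_CUBIC))
E
```

```text
(no output)
```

View pics/s0r.png

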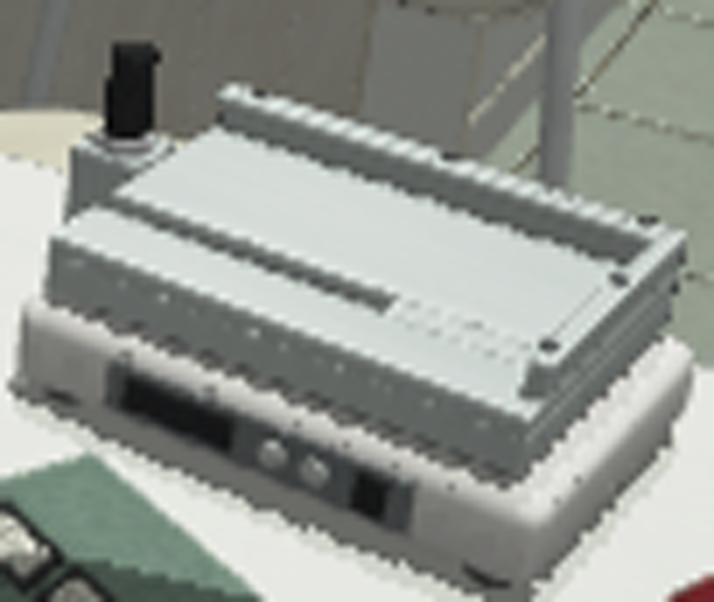

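View pics/t0rr.png

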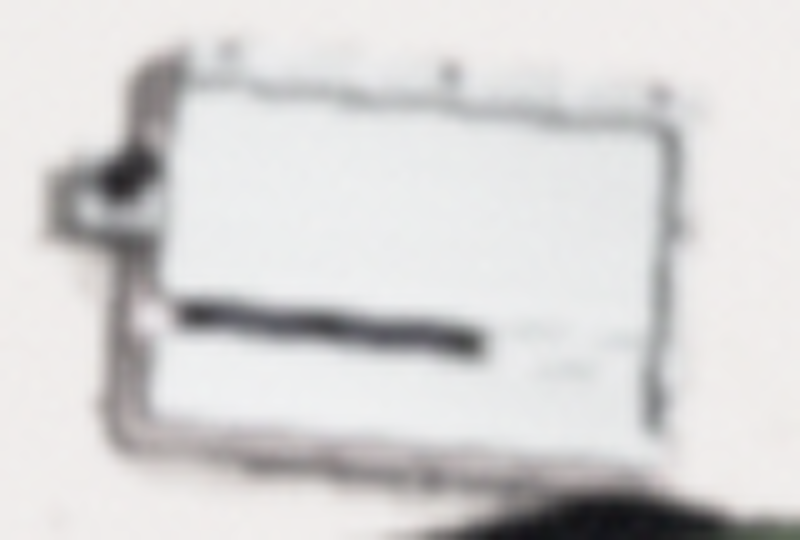

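```bash
cat > h.py <<'E'
import numpy as np, cv2
from cell import bot
from scipy.optimize import least_squares
from scipy.spatial.transform import Rotation as Rn
CAL={n:bot.calibration(n) for n in("scene","top")}
def proj(n,P):
    c=CAL[n];P=np.atleast_2d(P);q=(c["extrinsics"]@np.c_[P,np.ones(len(P))].T)[:3]
    u=c["mtx"]@q;return (u[:2]/u[2]).T
def ray(n,uv,z):
    c=CAL[n];E=c["extrinsics"];R=E[:3,:3];o=-R.T@E[:3,3]
    d=R.T@np.linalg.inv(c["mtx"])@np.array([uv[0],uv[1],1.]);return o+d*(z-o[2])/d[2]
def rz(a):
    c,s=np.cos(a),np.sin(a);return np.array([[c,-s,0],[s,c,0],[0,0,1.]])
E
python3 - <<'E'
from h import *
print(Rn.from_quat(np.roll(bot.read_tool_rot(),-1)).as_matrix().round(3))
S=lambda u,v:(312+(u+.5)/7-.5,172+(v+.5)/7-.5)
T=lambda u,v:(286+(u+.5)/10-.5,152+(v+.5)/10-.5)
N=None
obs=[("scene",S(52,238),(-.127,.177,0)),("scene",S(530,372),(-.115,0,.015)),("scene",S(650,240),(-.006,0,.015)),("scene",S(222,103),(-.006,.177,.015)),
("scene",S(250,280),(-.127,N,0)) if 0 else ("scene",S(300,329),(-.127,N,0)),
("top",T(485,342),(-.089,N,0)),("top",T(178,315),(-.089,N,0)),("top",T(148,428),(-.127,.177,0)),("top",T(668,160),(N,0,.0075)),("top",T(653,430),(-.115,0,.0075)),("top",T(255,90),(-.006,N,.0125)),("top",T(640,123),(-.006,N,.0125)),("top",T(180,85),(N,.177,0))]
k=sum(N in o[2] for o in obs)
def res(p,full=False):
    r=[];j=4;R=rz(p[2])
    for n,uv,m in obs:
        m=list(m)
        if N in m: m[m.index(N)]=p[j];j+=1
        P=R@np.array(m)+[p[0],p[1],.069]
        r.append(proj(n,P)[0]-uv)
    r=np.array(r)
    return r if full else r.ravel()
x0=np.r_[.5,-.33,-.08,0,np.full(k,.05)]
s=least_squares(res,x0,loss="soft_l1")
print(s.x.round(4));print(res(s.x,True).round(2))
p=s.x
for nm,off in(("scene",(312,172,7)),("top",(286,152,10))):
    im=cv2.imread(f"pics/{'s0r' if nm=='scene' else 't0rr'}.png")
    def L(a,b,c):
        q=proj(nm,np.array([rz(p[2])@np.array(v)+[p[0],p[1],.069] for v in(a,b)]))
        q=((q-off[:2]+.5)*off[2]-.5).round().astype(int)
        cv2.line(im,tuple(map(int,q[0])),tuple(map(int,q[1])),c,1)
    L((-.127,.177,0),(-.127,-.008,0),(0,0,255));L((-.127,.177,0),(0,.177,0),(0,0,255))
    L((-.006,.177,.015),(-.006,0,.015),(255,0,0));L((-.006,0,.015),(-.115,0,.015),(255,0,0));L((-.115,0,0),(0,0,0),(0,160,0))
    for x in(-.0825,-.0955): L((x,.17,0),(x,.075,0),(255,0,255))
    cv2.imwrite(f"pics/fit_{nm}.png",im)
E
```

```text
[[ 0.361  0.     0.932]
 [-0.932  0.     0.361]
 [-0.    -1.     0.   ]]
[ 0.4691 -0.3338 -0.1062 -0.0665  0.0755  0.0614  0.1713 -0.0172  0.1521
  0.0149 -0.0055]
[[-0.7  -0.22]
 [ 0.17 -1.65]
 [ 0.54  0.11]
 [-1.3  -1.24]
 [-0.2   0.59]
 [-0.03  0.39]
 [-0.02  0.19]
 [ 0.51 -0.69]
 [ 0.78  0.04]
 [ 0.36  0.27]
 [ 0.03 -0.31]
 [-0.    0.02]
 [ 0.09  0.01]]
```

View pics/fit_scene.png

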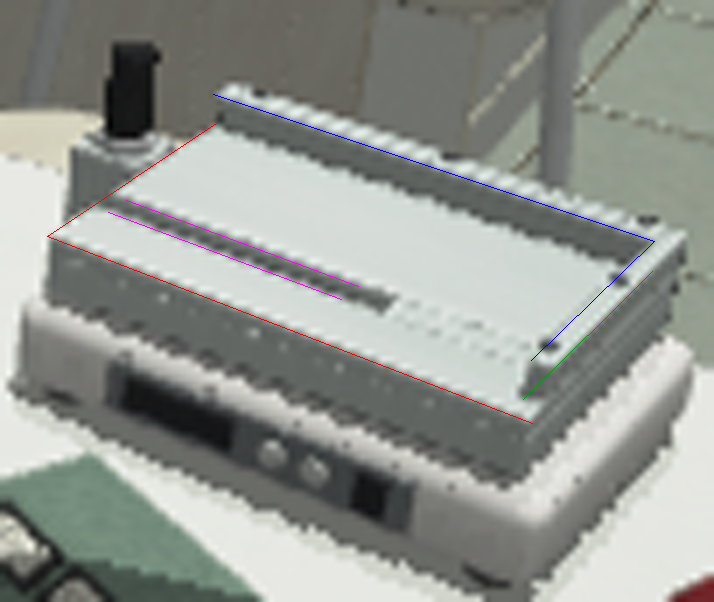

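View pics/fit_top.png

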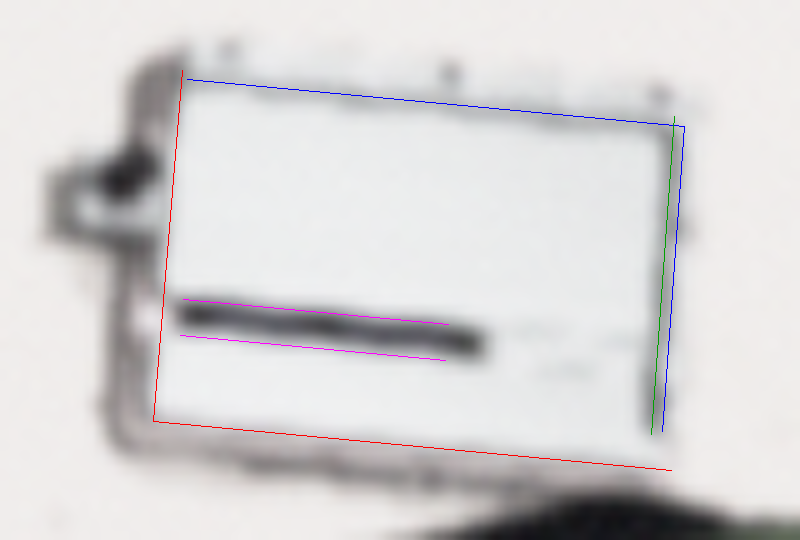

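```bash
cat >> h.py <<'E'
def Q(a):
    ca,sa=np.cos(a),np.sin(a)
    M=np.array([[ca,0,-sa],[sa,0,ca],[0,-1,0]]);return np.roll(Rn.from_matrix(M).as_quat(),1)
import json,os
def load():
    return json.load(open("st.json")) if os.path.exists("st.json") else {"H":[.4691,-.3338,-.102]}
def save(d): json.dump(d,open("st.json","w"))
def H(x,y,z=0):
    h=load()["H"];return rz(h[2])@np.array([x,y,z])+[h[0],h[1],.069]
def Hinv(p):
    h=load()["H"];return rz(-h[2])@(np.array(p)-[h[0],h[1],.069])
def shot(tag):
    for n in("scene","top"):
        cv2.imwrite(f"pics/{n}{tag}.png",cv2.cvtColor(bot.camera(n),cv2.COLOR_RGB2BGR))
def crop(n,tag,x,y,w,h,s,out):
    im=cv2.imread(f"pics/{n}{tag}.png")[y:y+h,x:x+w];cv2.imwrite(f"pics/{out}.png",cv2.resize(im,None,fx=s,fy=s,interpolation=cv2.INTER_CUBIC))
E
python3 - <<'E'
from h import *
yw=load()["H"][2]
q=Q(yw-np.pi/2)
bot.set_gripper(0.0)
bot.move_pose(H(-.04,.145,.07),q); print(bot.read_clock())
bot.move_linear(H(-.04,.145,.006),.12)
shot("1")
def touch(x,y,d,f=4):
    print(bot.move_linear(H(x,y,.006),.03,until_force=f)); p=bot.read_position(); print(p.round(4),Hinv(p).round(4),bot.read_ft_force().round(1)); return p
a=touch(.02,.145,0)
bot.move_linear(H(-.03,.145,.006),.1)
bot.move_linear(H(-.03,.03,.006),.15)
b=touch(.02,.03,0)
bot.move_linear(H(-.05,.03,.006),.1)
c=touch(-.05,-.02,0)
bot.move_linear(H(-.05,.03,.006),.1)
d=(a-b);print("yaw",np.arctan2(-d[0],d[1]),bot.read_clock())
E
```

```text
3.3167
True
[ 0.4683 -0.1877  0.0744] [-0.0156  0.1453  0.0054] [0.5 0.7 0.2]
True
[ 0.4556 -0.3018  0.0744] [-0.0167  0.0304  0.0054] [ 0.1 -1.  -0.4]
True
[ 0.4207 -0.3144  0.0746] [-0.0501  0.0144  0.0056] [0.3 1.1 3.4]
yaw -0.11089815774640363 8.6083
```

```bash
python3 - <<'E'
from h import *
a=np.array([.4683,-.1877]);b=np.array([.4556,-.3018]);c=np.array([.4207,-.3144])
y=-.109;R=rz(y)[:2,:2]
m=(R.T@((a+b)/2))[0]+.017; n=(R.T@c)[1]-.0145
o=R@[m,n];print(o);save({"H":[o[0],o[1],y]})
crop("top","1",135,150,120,50,6.5,"t1l");crop("scene","1",160,150,140,60,5.5,"s1l")
for n in("scene","top"):
    for t in ["block_1_mid","bar_tab","pin_knob"]:
        print(n,t,[(np.round(d["bbox"],1).tolist(),round(d["confidence"],2)) for d in bot.search_frame(n,t)][:5])
E
```

```text
[ 0.46925173 -0.33429976]
scene block_1_mid [([220.6, 165.2, 20.3, 26.1], 0.88), ([313.8, 182.9, 96.6, 72.7], 0.25)]
scene bar_tab [([248.5, 179.0, 45.7, 22.0], 0.69)]
scene pin_knob [([327.0, 178.6, 8.9, 15.5], 0.61)]
top block_1_mid [([193.8, 164.2, 17.1, 22.3], 0.55)]
top bar_tab [([218.5, 162.1, 41.6, 16.3], 0.64)]
top pin_knob [([163.9, 214.8, 26.3, 24.5], 0.43), ([300.1, 154.5, 57.3, 49.0], 0.32)]
```

View pics/t1l.png

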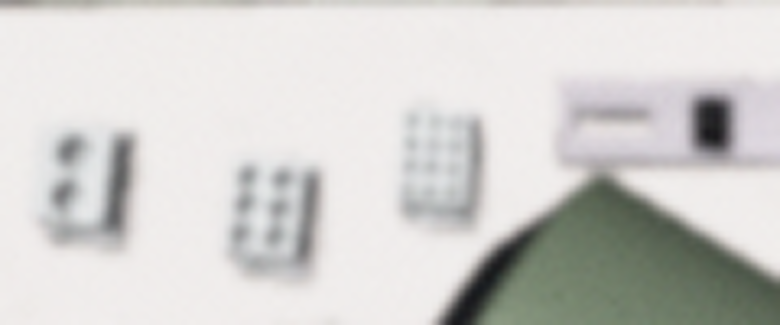

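View pics/s1l.png

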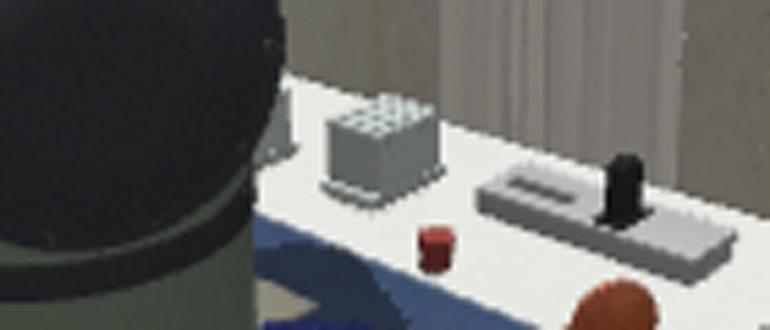

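View pics/scene1.png

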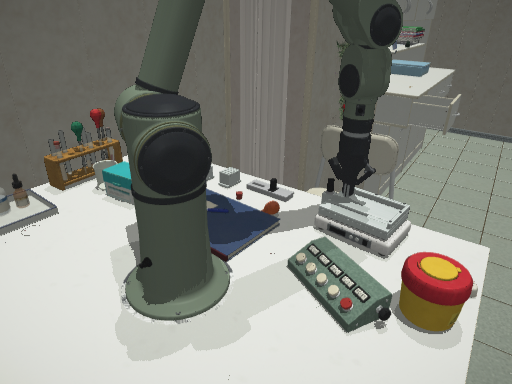

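```bash
cat >> h.py <<'E'
def P(*a): print(*[np.round(v,4).tolist() if isinstance(v,np.ndarray) else v for v in a])
def pick(x,y,a,zu=0.):
    bot.set_gripper(1.0)
    bot.move_pose([x,y,.15],Q(a))
    hit=bot.move_linear([x,y,zu+.015],.12,until_force=8); P("down hit",hit,bot.read_position())
    bot.set_gripper(0.0,40); P("w",bot.read_gripper_width(),bot.read_clock())
    bot.move_linear([x,y,.20],.2); P("w",bot.read_gripper_width(),bot.read_ft_force())
def place(y,xs=-.052,dy=.010,f=12):
    a=load()["H"][2]
    bot.move_pose(H(xs,y+dy,.13),Q(a)); P("w",bot.read_gripper_width(),bot.read_clock())
    bot.move_linear(H(xs,y+dy,.035),.15)
    P("down",bot.move_linear(H(xs,y+dy,.005),.03,until_force=4),Hinv(bot.read_position()))
    P("back",bot.move_linear(H(-.015,y+dy,Hinv(bot.read_position())[2]),.03,until_force=f),Hinv(bot.read_position()),bot.read_ft_force())
    p=Hinv(bot.read_position())
    P("right",bot.move_linear(H(p[0],y-.015,p[2]),.03,until_force=f),Hinv(bot.read_position()),bot.read_ft_force(),bot.read_clock())
E
python3 - <<'E'
from h import *
T=lambda u,v:(135+(u+.5)/6.5-.5,150+(v+.5)/6.5-.5)
for c in((437,160),(261,210),(73,176)): P(ray("top",T(*c),.046))
P(ray("top",T(712,118),.052))
# bar tab scene: top centre in s1l ~(625,158)
x,y,_=ray("top",T(437,160),.046)
bot.move_linear(H(-.05,.03,.09),.15)
pick(x,y,-.077)
shot("2")
E
```

```text
[0.4386, 0.2104, 0.046]
[0.4116, 0.3083, 0.046]
[0.4319, 0.413, 0.046]
[0.4596, 0.0567, 0.052]
down hit False [0.4392, 0.2106, 0.0156]
w 0.6254510082431566 13.925
w 0.6279973489265205 [-0.7521, -0.0424, -1.7839]
```

```bash
python3 - <<'E'
from h import *
place(.021)
shot("3")
crop("scene","3",300,140,120,110,6,"s3r")
E
```

```text
w 0.6263029510142042 16.9417
down True [-0.0522, 0.0311, 0.0156]
back True [-0.052, 0.0311, 0.0158] [-0.9957, 0.0604, 4.8785]
right True [-0.0521, 0.0194, 0.0158] [-1.098, 0.8649, 4.7803] 19.3167
```

View pics/s3r.png

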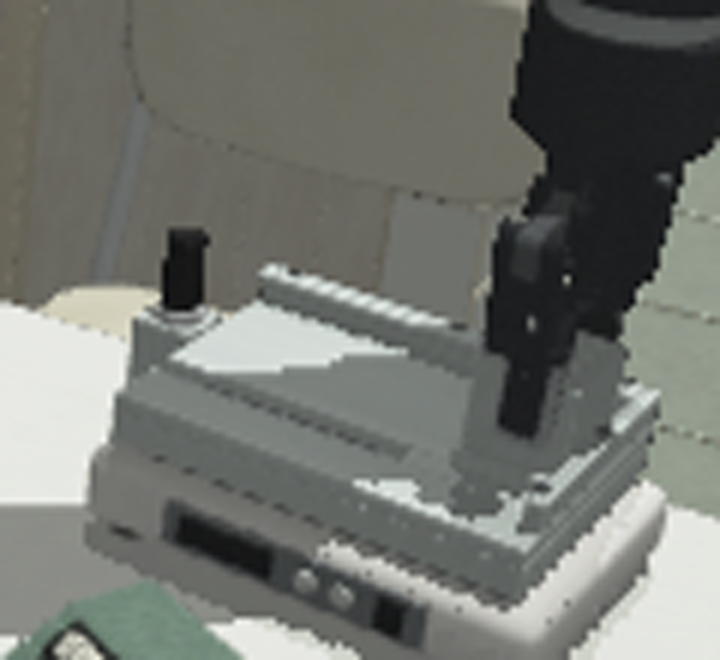

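```bash
python3 - <<'E'
from h import *
p=Hinv(bot.read_position())
bot.move_linear(H(-.055,p[1]+.004,.016),.03)
P(bot.read_ft_force(),Hinv(bot.read_position()))
for i in range(3):
    p=Hinv(bot.read_position())
    P("back",bot.move_linear(H(-.015,p[1],.016),.03,until_force=12),Hinv(bot.read_position()),rz(.109)@bot.read_ft_force(),bot.read_moment())
E
```

```text
[-0.9842, -1.0621, 1.8673] [-0.0552, 0.0237, 0.0159]
back True [-0.0337, 0.0236, 0.0159] [-1.5947, 0.2292, 5.7232] [-0.0262, 0.1926, -0.0003]
back True [-0.0337, 0.0237, 0.0161] [-1.1154, 0.4823, 4.972] [-0.0494, 0.0476, 0.0475]
back True [-0.0336, 0.0237, 0.0162] [-0.9169, -0.255, 4.1276] [-0.022, 0.0666, 0.0188]
```

```bash
python3 - <<'E'
from h import *
p=Hinv(bot.read_position())
P("right",bot.move_linear(H(p[0],-.01,.016),.03,until_force=12),Hinv(bot.read_position()))
p=Hinv(bot.read_position())
P("back",bot.move_linear(H(-.015,p[1],.016),.03,until_force=12),Hinv(bot.read_position()))
p=Hinv(bot.read_position())
bot.set_gripper(.85)
p2=Hinv(bot.read_position())
bot.move_linear(H(p[0],p[1],.12),.2)
P(p2,bot.read_clock())
bot.move_pose([.40,.1,.25],Q(-.1))
shot("4")
crop("scene","4",312,165,102,93,7,"s4r");crop("top","4",135,150,120,50,6.5,"t4l");crop("top","4",286,145,80,60,9,"t4r")
E
```

```text
right True [-0.0337, 0.0194, 0.0163]
back True [-0.0336, 0.0194, 0.0164]
[-0.0345, 0.0199, 0.0158] 22.8667
```

View pics/s4r.png

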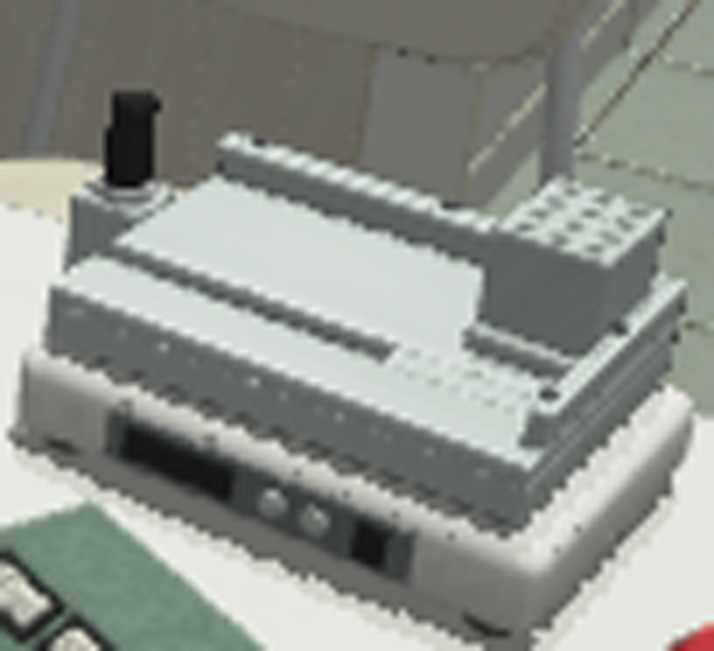

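View pics/t4r.png

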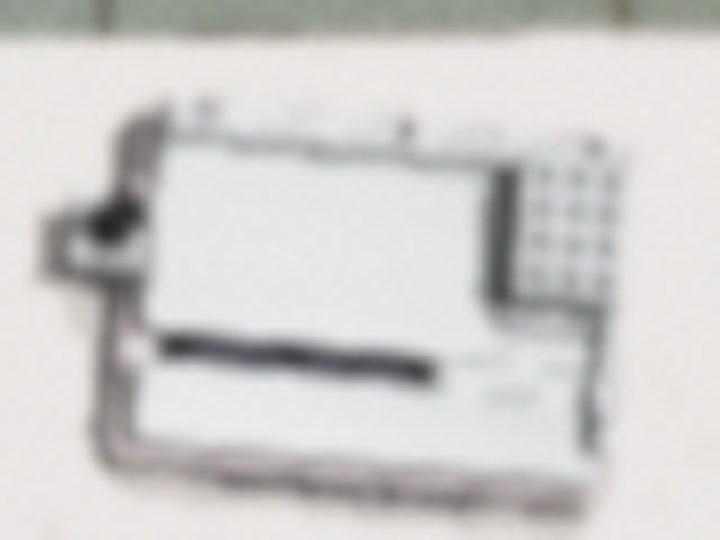

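View pics/t4l.png

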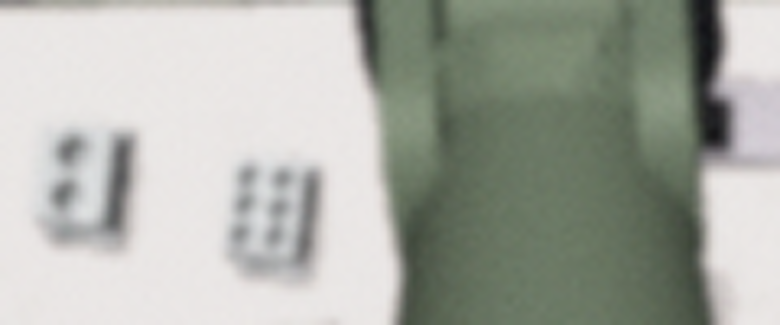

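```bash
cat >> h.py <<'E'
def here(): return Hinv(bot.read_position())
def push(dx,dy,z,f=12):
    p=here(); r=bot.move_linear(H(p[0]+dx,p[1]+dy,z),.03,until_force=f); P("push",r,here()); return r
def place(y,xs=-.052,dy=.010,f=12):
    a=load()["H"][2]
    bot.move_pose(H(xs,y+dy,.13),Q(a)); P("w",bot.read_gripper_width(),bot.read_clock())
    bot.move_linear(H(xs,y+dy,.035),.15)
    P("down",bot.move_linear(H(xs,y+dy,.005),.03,until_force=4),here())
    z=here()[2]
    bot.move_linear(H(xs-.003,y+dy,z),.03); bot.wait(.15)
    z=.016
    push(.04,0,z); bot.wait(.1)
    push(0,-.03,z); bot.wait(.1)
    push(.01,0,z)
    p=here(); P(p,bot.read_clock())
    bot.set_gripper(.85)
    bot.move_linear(H(p[0],p[1],.12),.2)
E
python3 - <<'E'
from h import *
pick(.4116,.3083,-.145)
place(.063)
bot.move_pose([.35,.0,.25],Q(-.1))
shot("5")
P(bot.read_clock())
crop("scene","5",312,165,102,93,7,"s5r");crop("top","5",135,150,120,50,6.5,"t5l");crop("top","5",286,145,80,60,9,"t5r")
E
```

```text
down hit False [0.4122, 0.3085, 0.0157]
w 0.6268080896625569 27.4
w 0.6201059587989122 [-0.7718, -0.225, -2.9557]
w 0.6270655512851531 30.5083
down True [-0.0521, 0.073, 0.0156]
push True [-0.0545, 0.0728, 0.0157]
push True [-0.055, 0.0651, 0.0157]
push True [-0.0548, 0.0652, 0.0159]
[-0.0548, 0.0652, 0.0159] 33.6833
35.8667
```

View pics/s5r.png

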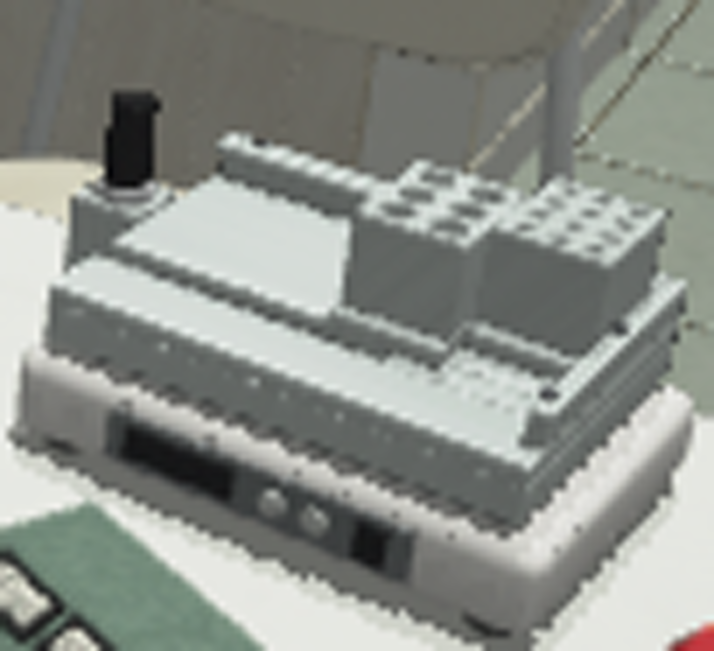

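View pics/t5l.png

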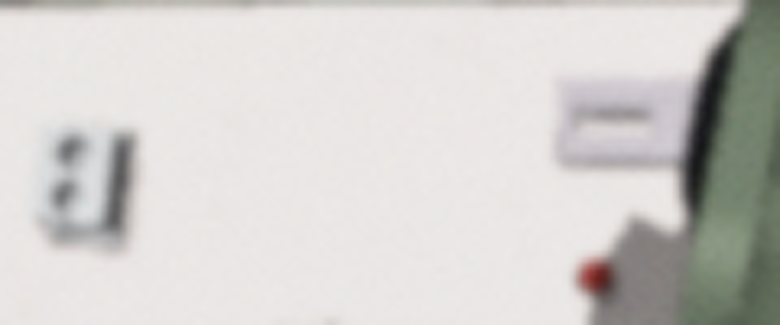

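```bash
python3 - <<'E'
from h import *
a=load()["H"][2]
bot.set_gripper(0)
bot.move_pose(H(-.115,.065,.07),Q(a))
bot.move_linear(H(-.115,.065,.013),.12); bot.wait(.1)
P(bot.read_clock())
for i in range(3):
    r=push(.06,0,.013,10); P(rz(-a)@bot.read_ft_force())
    if here()[0]>-.082: break
bot.move_linear(H(-.100,.065,.013),.1)
bot.move_linear(H(-.100,.021,.013),.15); bot.wait(.1)
push(.04,0,.013,10)
bot.move_linear(H(-.100,.021,.013),.1)
bot.move_linear(H(-.100,.021,.1),.2)
bot.move_pose([.35,.0,.25],Q(-.1))
shot("6")
P(bot.read_clock())
crop("scene","6",312,165,102,93,7,"s6r");crop("top","6",286,145,80,60,9,"t6r")
E
```

```text
38.3583
push True [-0.075, 0.0655, 0.0124]
[0.4587, -0.0093, -0.0562]
push True [-0.0751, 0.0221, 0.0126]
43.7417
```

View pics/s6r.png

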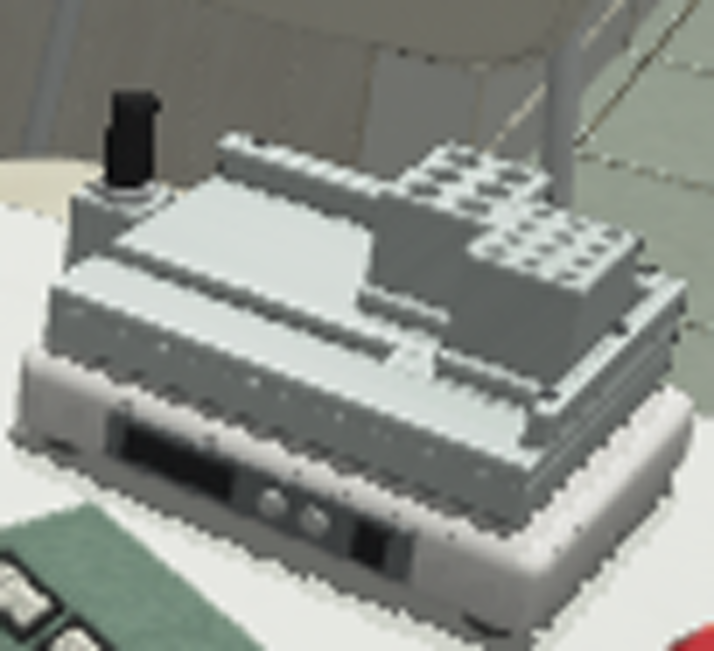

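View pics/t6r.png

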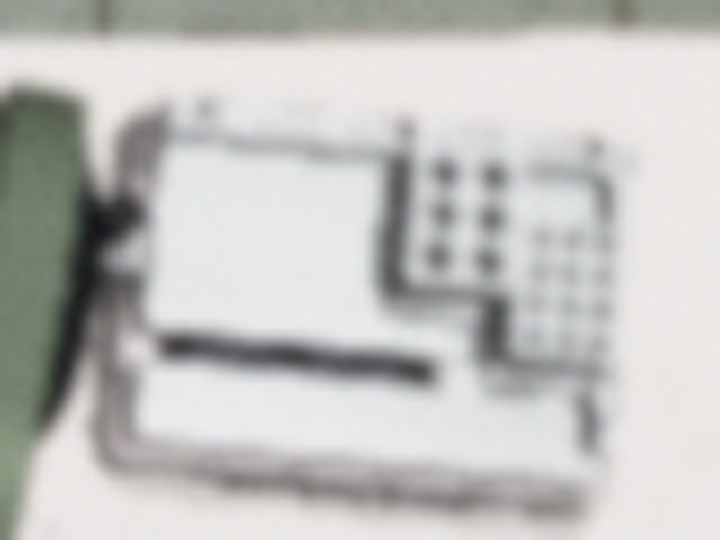

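```bash
cat >> h.py <<'E'
def fpush(y,x0=-.118,z=.013,f=10):
    a=load()["H"][2]
    bot.move_pose(H(x0,y,.09),Q(a)) if here()[2]>.05 else None
    bot.move_linear(H(x0,y,z),.15); bot.wait(.1)
    for i in range(3):
        push(.07,0,z,f)
        if here()[0]>-.078: break
        bot.wait(.1)
    bot.move_linear(H(x0,y,z),.15)
E
python3 - <<'E'
from h import *
a=load()["H"][2]
fpush(.019)
bot.move_linear(H(-.118,.019,.1),.2)
bot.move_pose([.35,.1,.25],Q(-.1))
shot("7");P(bot.read_clock())
crop("scene","7",312,165,102,93,7,"s7r");crop("top","7",135,150,120,50,6.5,"t7l")
E
```

```text
push True [-0.075, 0.0193, 0.0125]
49.775
```

View pics/s7r.png

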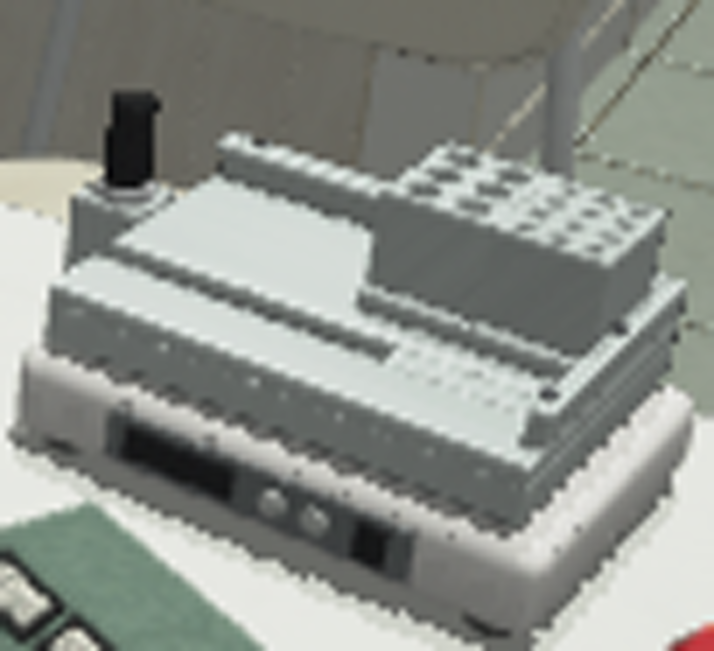

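View pics/t7l.png

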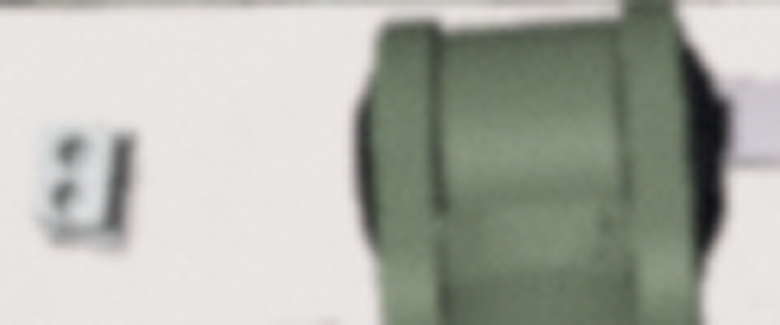

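```bash
python3 - <<'E'
from h import *
a=load()["H"][2]
pick(.4319,.413,-.09)
y=.113;xs=-.054
bot.move_pose(H(xs,y,.13),Q(a)); P("w",bot.read_gripper_width(),bot.read_clock())
bot.move_linear(H(xs,y,.035),.15)
P("down",bot.move_linear(H(xs,y,.005),.03,until_force=4),here())
bot.set_gripper(.85)
bot.move_linear(H(xs,y,.1),.2)
bot.set_gripper(0)
fpush(.108)
bot.move_linear(H(-.118,.108,.08),.2)
bot.move_linear(H(-.034,.155,.08),.2)
bot.move_linear(H(-.034,.155,.013),.15);bot.wait(.1)
push(0,-.05,.013,14);bot.wait(.1)
push(0,-.05,.013,14)
bot.move_linear(H(-.034,.155,.013),.1)
bot.move_linear(H(-.034,.155,.09),.2)
for y in(.106,.064,.021): fpush(y,-.1)
bot.move_linear(H(-.1,.021,.1),.2)
bot.move_pose([.35,.2,.25],Q(-.1))
shot("8");P(bot.read_clock())
crop("scene","8",312,165,102,93,7,"s8r");crop("top","8",205,150,160,56,4.8,"t8")
E
```

```text
down hit False [0.4325, 0.4134, 0.0158]
w 0.6288471678213675 53.5083
w 0.6274539030494377 [-0.1458, 0.3475, -3.2203]
w 0.6266086514773845 56.8333
down True [-0.0541, 0.1129, 0.0156]
push True [-0.0753, 0.1083, 0.0124]
push True [-0.0339, 0.1392, 0.0128]
push True [-0.0346, 0.1395, 0.0122]
push True [-0.0748, 0.1062, 0.0125]
push True [-0.075, 0.0647, 0.0125]
push True [-0.0752, 0.0217, 0.0125]
75.975
```

View pics/s8r.png

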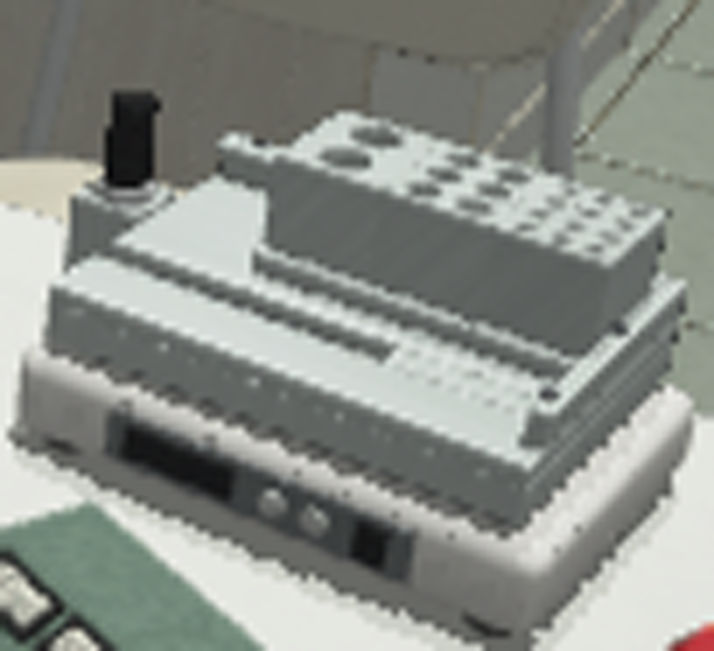

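View pics/t8.png

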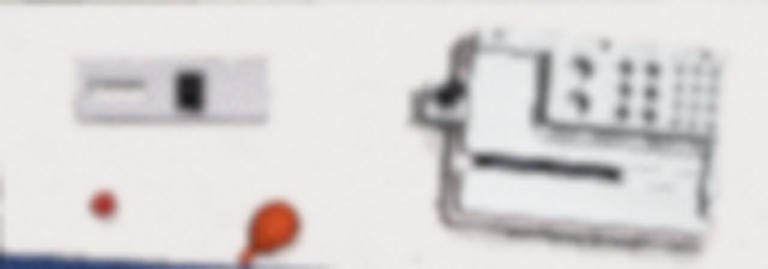

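```bash
python3 - <<'E'
from h import *
a=load()["H"][2]
T=lambda u,v:(135+(u+.5)/6.5-.5,150+(v+.5)/6.5-.5)
t=ray("top",T(712,122),.034);P(t)
T=lambda u,v:(205+(u+.5)/4.8-.5,150+(v+.5)/4.8-.5)
P(ray("top",T(190,91),.034))
bot.move_pose(H(-.034,.158,.09),Q(a))
bot.move_linear(H(-.034,.158,.010),.15);bot.wait(.1)
push(0,-.06,.010,25);P(bot.read_ft_force())
bot.move_linear(H(-.034,.155,.013),.1)
bot.move_linear(H(-.034,.155,.12),.2)
P(bot.read_clock())
bot.set_gripper(.55)
b=-.03-np.pi/2
bot.move_pose([t[0],t[1],.12],Q(b))
P(bot.move_linear([t[0],t[1],.021],.12,until_force=8),bot.read_position())
bot.set_gripper(0,70);P(bot.read_gripper_width()*85)
bot.move_linear([t[0],t[1],.19],.2);P(bot.read_gripper_width()*85)
shot("9");P(bot.read_clock())
crop("scene","9",240,120,180,135,4.4,"s9")
E
```

```text
[0.4601, 0.057, 0.034]
[0.4593, 0.0568, 0.034]
push True [-0.034, 0.1394, 0.0098]
[0.5769, 0.599, 0.2837]
80.2167
False [0.4606, 0.057, 0.0215]
13.065494625191759
12.40967289465373
84.925
```

View pics/s9.png

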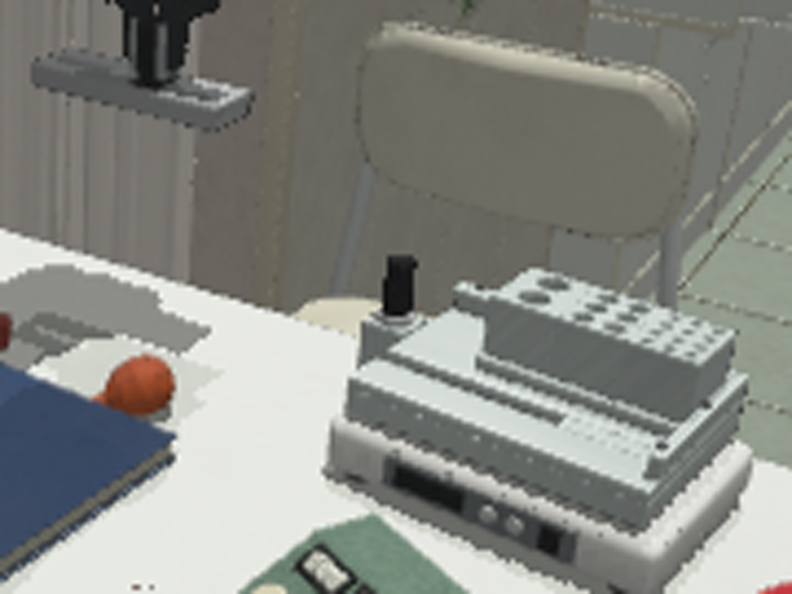

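```bash
python3 - <<'E'
from h import *
a=load()["H"][2]-np.pi/2
x,y=-.102,.071
bot.move_pose(H(x,y,.14),Q(a))
bot.move_linear(H(x,y,.040),.15)
P("down",bot.move_linear(H(x,y,.012),.03,until_force=4),here())
z=here()[2]; bot.wait(.15)
push(.03,0,z,10); bot.wait(.15);push(.02,0,z,10); bot.wait(.15)
push(0,-.03,z,10); bot.wait(.15)
push(0,-.02,z,10); bot.wait(.15)
push(.01,0,z,10)
P(bot.read_clock())
shot("10")
crop("scene","10",312,165,102,93,7,"s10")
E
```

```text
down True [-0.1022, 0.071, 0.0218]
push True [-0.1021, 0.071, 0.0219]
push True [-0.102, 0.071, 0.0219]
push True [-0.1021, 0.071, 0.0219]
push True [-0.1021, 0.0708, 0.022]
push True [-0.1019, 0.0709, 0.022]
89.7083
```

View pics/s10.png

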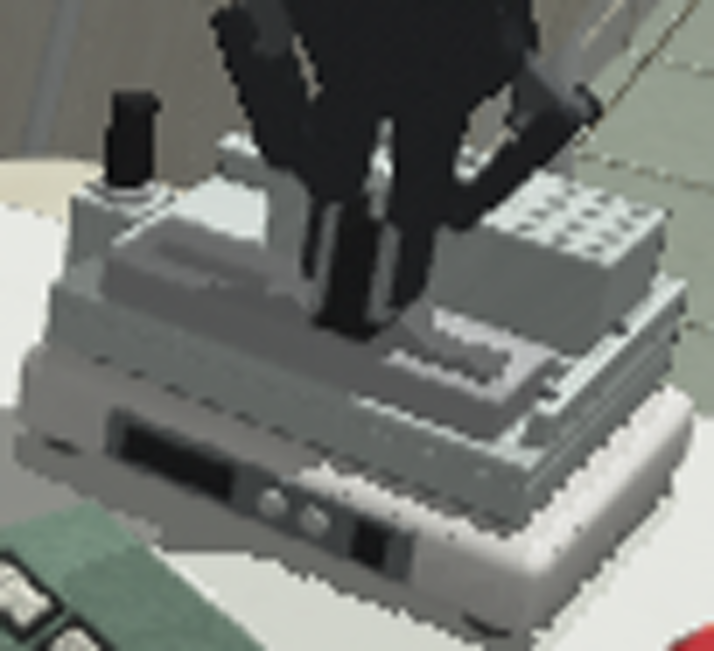

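```bash
python3 - <<'E'
from h import *
F=lambda:P("F",bot.read_ft_force())
F()
p=here(); bot.move_linear(H(p[0],p[1],p[2]+.001),.02); bot.wait(.2);F();P(here())
bot.move_linear(H(p[0],p[1]-.002,p[2]+.001),.02);bot.wait(.1);F();P(here())
z=p[2]+.0008
push(.03,0,z,10);F()
P(bot.read_clock())
E
```

```text
F [-1.2342, 0.7335, 4.8844]
F [0.2297, -0.5618, -3.7414]
[-0.1023, 0.0712, 0.0226]
F [-0.4839, 0.5402, -3.3443]
[-0.1019, 0.0689, 0.023]
push True [-0.0894, 0.0693, 0.0223]
F [-0.461, 0.1737, 0.5255]
91.1917
```

```bash
python3 - <<'E'
from h import *
F=lambda:P("F",bot.read_ft_force())
p=here();z=.0226
bot.move_linear(H(p[0]-.001,p[1],z),.02);bot.wait(.15);F();P(here())
push(0,-.03,z,10);F(); bot.wait(.15)
push(.01,0,z,10);F();bot.wait(.15)
push(0,-.01,z,10)
P(bot.read_clock())
shot("11")
crop("scene","11",312,165,102,93,7,"s11")
E
```

```text
F [0.1928, 0.2753, -3.6269]
[-0.0904, 0.0694, 0.0225]
push True [-0.0905, 0.0631, 0.0224]
F [0.0295, 1.3301, 4.5482]
push True [-0.0895, 0.0632, 0.0223]
F [-0.7297, 0.8545, 4.1385]
push True [-0.0896, 0.0631, 0.0225]
92.8083
```

View pics/s11.png

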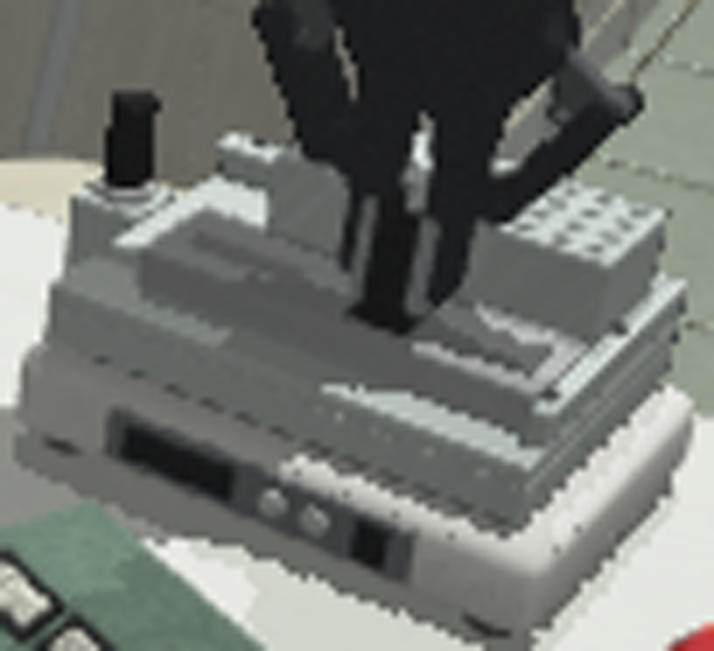

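```bash
python3 - <<'E'
from h import *
s=load();h=s["H"];o=rz(h[2])@[0,.0022,0];s["H"]=[h[0]+o[0],h[1]+o[1],h[2]];save(s)
a=h[2]-np.pi/2
p=here()
bot.set_gripper(.5); bot.move_linear(H(p[0],p[1],.10),.2); bot.set_gripper(0)
bot.move_linear(H(-.145,.075,.10),.2)
bot.move_linear(H(-.145,.075,.006),.2);bot.wait(.15)
push(.05,0,.006,12)
bot.move_linear(H(-.14,.075,.006),.1)
bot.move_linear(H(-.14,.075,.06),.2)
bot.move_linear(H(-.089,.185,.06),.2)
shot("12")
P(bot.read_clock())
crop("scene","12",312,145,102,113,6,"s12")
A=ray("scene",(312+133.5/7-.5,165+138.5/7-.5),.093);B=ray("top",(286+128.5/10-.5,152+172.5/10-.5),.093)
P(A,Hinv(A),B,Hinv(B))
E
```

```text
push True [-0.121, 0.0749, 0.0054]
98.0917
[0.4493, -0.1363, 0.093] [-0.0414, 0.1924, 0.024] [0.4475, -0.1345, 0.093] [-0.0433, 0.1941, 0.024]
```

View pics/s12.png

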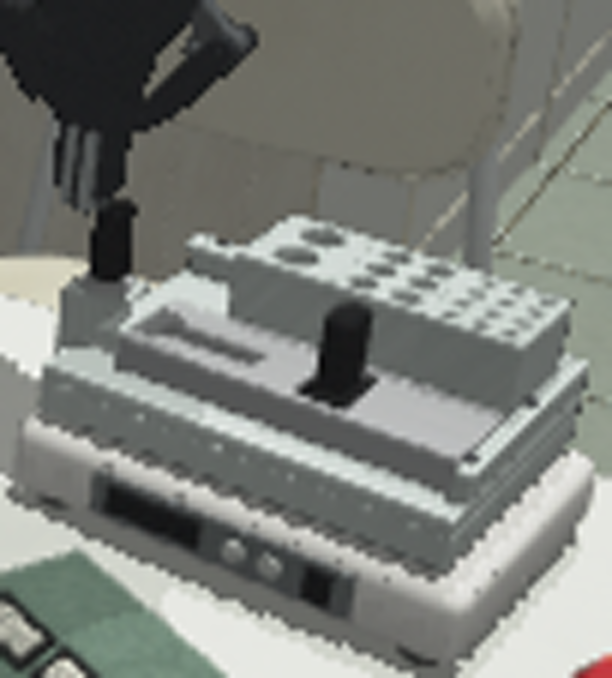

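```bash
python3 - <<'E'
from h import *
a=load()["H"][2]-np.pi/2
bot.move_linear(H(-.089,.178,.006),.2);bot.wait(.15)
push(0,-.05,.006,12)
bot.move_linear(H(-.089,.178,.006),.1)
bot.move_linear(H(-.089,.185,.10),.2)
bot.set_gripper(.6)
bot.move_linear(H(-.042,.193,.10),.2)
P(bot.move_linear(H(-.042,.193,.009),.1,until_force=6),here())
shot("13")
bot.set_gripper(0,40);P(bot.read_gripper_width()*85,bot.read_clock(),here(),bot.read_ft_force())
crop("scene","13",312,145,102,113,6,"s13")
E
```

```text
push True [-0.0888, 0.1629, 0.0057]
False [-0.0416, 0.1928, 0.0095]
16.90076448118217 102.8917 [-0.0418, 0.1929, 0.0093] [-0.553, 0.6531, 2.9837]
```

View pics/s13.png

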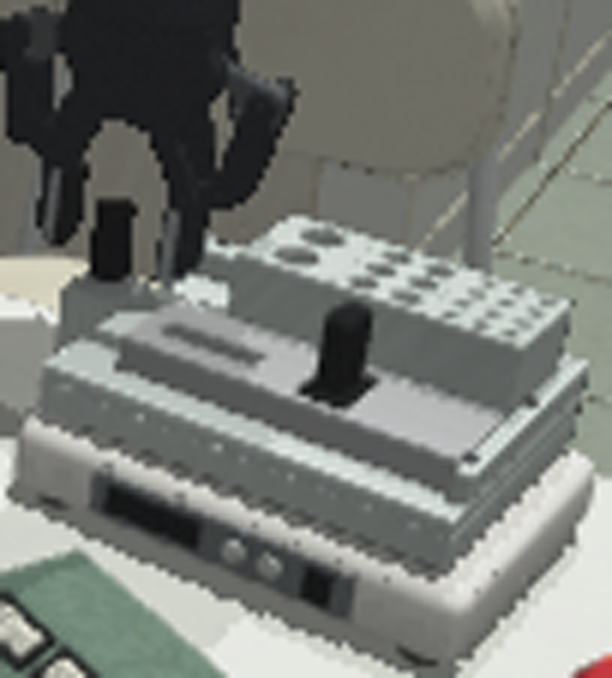

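```bash
python3 - <<'E'
from h import *
F=lambda:P("F",bot.read_ft_force(),bot.read_clock())
p=here()
bot.move_linear(H(p[0],p[1],.06),.1);bot.move_linear(H(p[0],p[1],.107),.2)
P(bot.read_gripper_width()*85)
bot.move_linear(H(-.089,.118,.107),.2)
bot.move_linear(H(-.089,.118,.068),.12);bot.wait(.15);F()
r=bot.move_linear(H(-.089,.118,.046),.04,until_force=4);P(r,here());F()
shot("14");crop("scene","14",312,145,102,113,6,"s14")
if not r:
    bot.wait(.15)
    push(.006,0,.046,4); x1=here()[0]
    bot.move_linear(H(-.089,.118,.046),.03);bot.wait(.15)
    push(-.006,0,.046,4); x2=here()[0]
    xc=(x1+x2)/2;P("xc",xc)
    bot.move_linear(H(xc,.118,.046),.03);F()
    s=load();s["xc"]=xc;save(s)
E
```

```text
16.753244741522828
F [-1.148, -0.7548, -0.8187] 105.15
False [-0.0891, 0.118, 0.0459]
F [0.1066, -0.2097, -0.7665] 105.85
push False [-0.0835, 0.1181, 0.0458]
push False [-0.0949, 0.1181, 0.0461]
xc -0.08916525023905186
F [-0.816, -1.0541, -1.3063] 107.6417
```

View pics/s14.png

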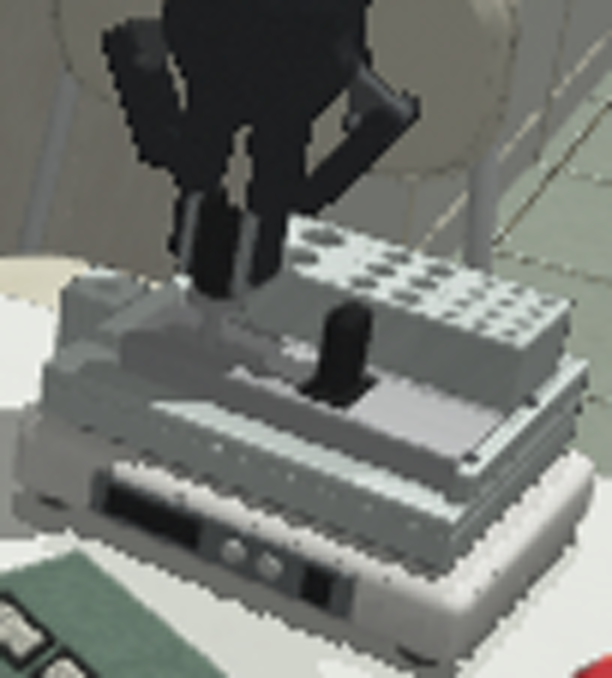

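```bash
python3 - <<'E'
from h import *
shot("15");crop("scene","15",322,165,70,60,11,"s15")
p=here()
bot.move_linear(H(-.089,.118,.085),.12)
shot("16");crop("scene","16",322,155,70,60,11,"s16");P(bot.read_clock())
E
```

```text
108.3167
```

View pics/s15.png

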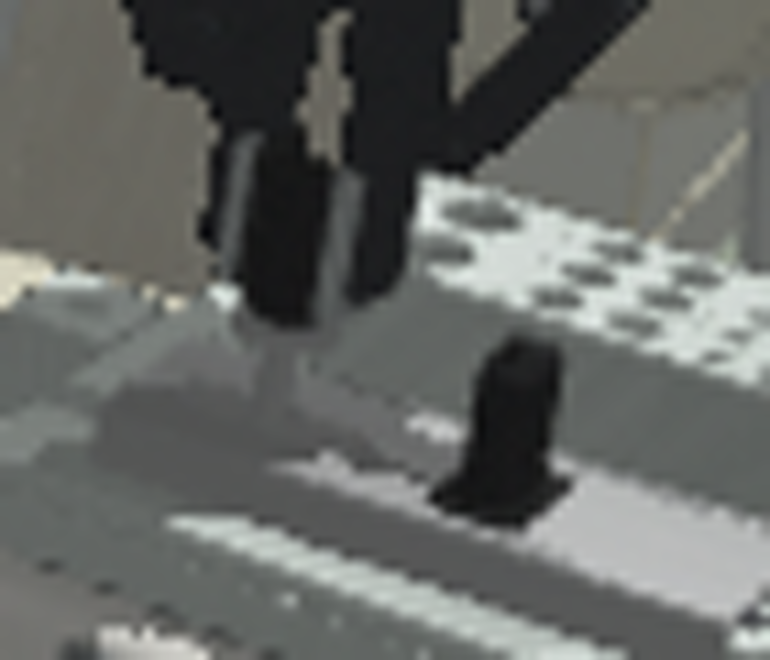

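View pics/s16.png

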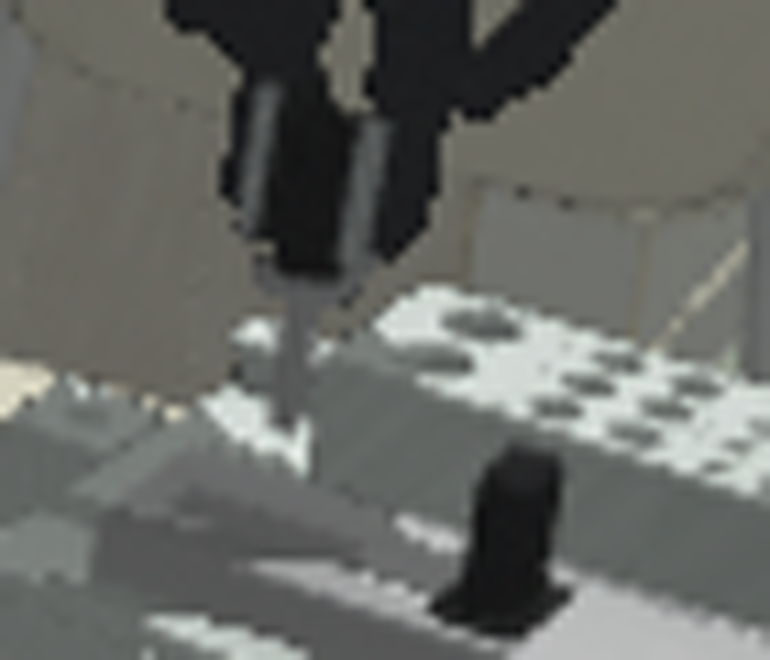

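```bash
python3 - <<'E'
import cv2,numpy as np
def c(t,b): 
    g=cv2.cvtColor(cv2.imread(f"pics/scene{t}.png"),cv2.COLOR_BGR2GRAY).astype(np.float32);x,y,w,h=b;return (g[y:y+h,x:x+w]<60).astype(np.float32)
b=(360,190,20,26)
for t in(12,13,14,15,16):
    m=c(t,b);ys,xs=np.nonzero(m);print(t,m.sum(),xs.mean().round(2),ys.mean().round(2))
E
```

```text
12 133.0 8.59 14.17
13 133.0 8.64 14.23
14 137.0 8.58 14.16
15 130.0 7.73 14.38
16 130.0 7.73 14.38
```

```bash
python3 - <<'E'
from h import *
p=lambda x,y:proj("scene",H(x,y,.034))[0]
J=np.c_[p(-.088,.061)-p(-.089,.061),p(-.089,.062)-p(-.089,.061)];P(J)
P(np.linalg.solve(J,[-.88,.2]))
E
```

```text
[[0.182, -0.3839], [-0.1457, -0.1341]]
[-2.4242, 1.1429]
```

```bash
cat >> h.py <<'E'
def tab():
    g=cv2.cvtColor(bot.camera("scene"),cv2.COLOR_RGB2GRAY)[190:216,360:380]<60
    ys,xs=np.nonzero(g);return np.round([xs.mean(),ys.mean(),g.sum()],2).tolist()
E
python3 - <<'E'
from h import *
r=bot.move_linear(H(-.0895,.118,.046),.06,until_force=4);P(r,here(),tab())
for x in np.arange(-.0885,-.080,.001):
    bot.move_linear(H(x,.118,.046),.02);P(here(),tab(),rz(.109)@bot.read_ft_force())
    if tab()[0]>8.5 and x>-.085: break
P(bot.read_clock())
E
```

```text
False [-0.0894, 0.1179, 0.0461] [7.73, 14.38, 130.0]
[-0.0886, 0.1179, 0.0462] [7.73, 14.38, 130.0] [-1.4545, -0.247, -0.2884]
[-0.0879, 0.118, 0.046] [7.73, 14.38, 130.0] [-3.8301, 0.0702, 1.021]
[-0.0862, 0.118, 0.046] [7.84, 14.27, 135.0] [-2.2582, -0.9064, 0.8591]
[-0.0853, 0.118, 0.046] [7.91, 14.16, 135.0] [-1.836, -0.598, -0.9777]
[-0.0844, 0.118, 0.046] [7.92, 14.04, 133.0] [-1.3615, -1.0339, -0.4368]
[-0.0836, 0.118, 0.046] [7.99, 13.99, 135.0] [-2.347, 1.0395, -0.2719]
[-0.0831, 0.118, 0.046] [7.99, 13.99, 135.0] [-4.9448, -0.3443, 1.53]
[-0.0828, 0.1181, 0.0459] [7.96, 13.99, 134.0] [-7.0496, -0.6578, 4.5992]
[-0.0825, 0.1181, 0.0458] [7.99, 13.99, 135.0] [-8.6333, -0.7183, 4.6003]
112.3167
```

```bash
python3 - <<'E'
from h import *
s=load();s["xc"]=-.0858;save(s);xc=s["xc"]
bot.move_linear(H(xc,.118,.046),.03)
bot.move_linear(H(xc,.105,.046),.1);P(tab())
for y in np.arange(.103,.0955,-.001):
    bot.move_linear(H(xc,y,.046),.02);f=rz(.109)@bot.read_ft_force();t=tab();P(here(),t,f)
    if f[1]>6: break
bot.move_linear(H(xc,.104,.046),.05)
P(tab(),bot.read_clock())
E
```

```text
[7.45, 12.81, 149.0]
[-0.0858, 0.1031, 0.046] [7.4, 12.83, 150.0] [-0.6219, 0.3773, -0.929]
[-0.0858, 0.102, 0.046] [7.31, 12.61, 153.0] [0.592, 0.0551, -0.5935]
[-0.0858, 0.101, 0.046] [7.34, 12.61, 152.0] [0.6522, -0.66, -0.1673]
[-0.0859, 0.1002, 0.046] [7.39, 12.61, 152.0] [-0.1025, -0.2015, -1.1468]
[-0.0859, 0.0996, 0.0459] [7.55, 12.53, 154.0] [-0.9348, 3.485, 0.9451]
[-0.086, 0.0988, 0.0459] [7.76, 12.66, 156.0] [-0.1344, 4.7587, 1.7793]
[-0.086, 0.0985, 0.0459] [7.76, 12.6, 157.0] [-0.5574, 7.2792, 2.3874]
[7.74, 12.95, 150.0] 115.4167
```

```bash
python3 - <<'E'
from h import *
xc=-.0858
bot.move_linear(H(xc,.118,.046),.1);bot.wait(.15)
for x in(-.0845,-.0838,-.0833,-.083,-.0827):
    bot.move_linear(H(x,.118,.046),.02);f=rz(.109)@bot.read_ft_force();P(here(),tab(),f)
    if f[0]<-5: break
bot.move_linear(H(xc,.118,.046),.03)
P(tab(),bot.read_clock())
# pokes
def poke(y):
    bot.move_linear(H(xc,y,.040),.06)
    bot.wait(.1)
    r=bot.move_linear(H(xc,y,.031),.03,until_force=4);z=here()[2]
    P(y,r,z); return z
found=None
for d in(0,2.5,-2.5,5,-5,7.5,-7.5,10,-10,12.5,-12.5,15,-15):
    y=.118+d/1000
    if poke(y)<.0355: found=y;break
    bot.move_linear(H(xc,y,.040),.06)
P(found,here(),bot.read_ft_force(),bot.read_clock())
E
```

```text
[-0.0844, 0.1178, 0.046] [8.33, 14.17, 134.0] [-0.0021, -0.4115, -1.0145]
[-0.0839, 0.118, 0.046] [8.33, 14.17, 134.0] [-0.7662, -0.024, -1.0779]
[-0.0837, 0.118, 0.0459] [8.33, 14.17, 134.0] [-0.7936, -0.1591, 0.4869]
[-0.0834, 0.1181, 0.0459] [8.33, 14.17, 134.0] [-3.5895, -0.2408, 1.1992]
[-0.0832, 0.1181, 0.0459] [8.33, 14.17, 134.0] [-4.7883, -1.0262, 1.1965]
[8.33, 14.17, 134.0] 117.6583
0.118 True 0.036390053447169945
0.1205 True 0.03688174036929284
0.11549999999999999 False 0.03068755587974374
0.11549999999999999 [-0.0861, 0.1154, 0.0307] [0.1335, -1.1127, -1.2103] 120.1333
```

```bash
python3 - <<'E'
from h import *
xc=-.0858
bot.move_linear(H(xc,.1155,.046),.06);P(tab())
bot.move_linear(H(xc,.101,.046),.08);bot.wait(.1)
push(0,-.008,.046,10)
bot.move_linear(H(xc,.118,.046),.08);P(tab())
shot("17");crop("scene","17",322,165,80,66,9,"s17");P(bot.read_clock())
E
python3 - <<'E'
import cv2
ims=[cv2.imread(f"pics/scene{t}.png")[185:220,352:392] for t in(13,17)]
cv2.imwrite("pics/cmp.png",cv2.resize(cv2.hconcat(ims),None,fx=9,fy=9,interpolation=cv2.INTER_NEAREST))
E
```

```text
[8.33, 14.17, 134.0]
push True [-0.0864, 0.0988, 0.0454]
[8.3, 14.13, 133.0]
121.825
```

View pics/cmp.png

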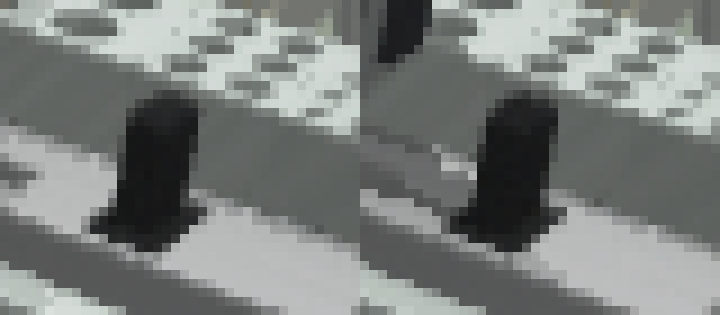

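View pics/s17.png

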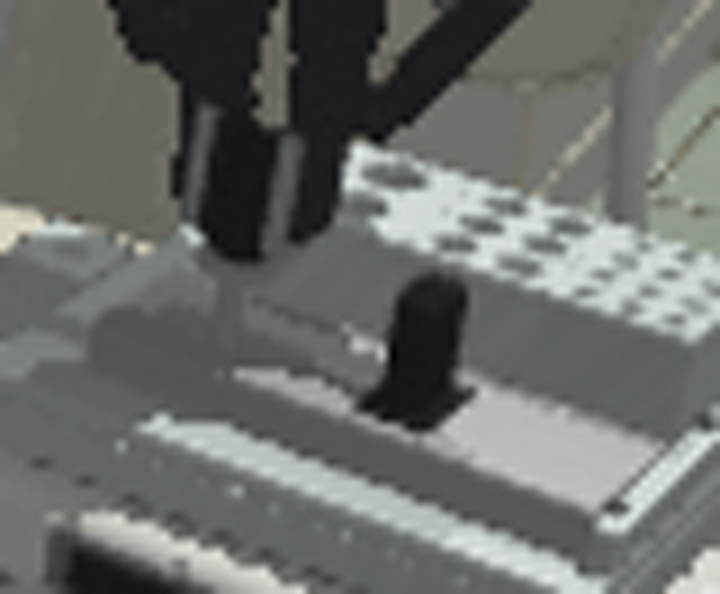

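```bash
python3 - <<'E'
from h import *
xc=-.0858;y=.1152
bot.move_linear(H(xc,y,.046),.06);bot.wait(.1)
r=bot.move_linear(H(-.080,y,.046),.02,until_force=6);P(r,here())
bot.move_linear(H(xc,y,.046),.03);P(tab())
bot.move_linear(H(xc,y,.034),.06);bot.wait(.1);P(bot.read_ft_force())
r=bot.move_linear(H(xc,y,.022),.03,until_force=12);P(r,here(),rz(.109)@bot.read_ft_force())
shot("18");crop("scene","18",322,155,80,66,9,"s18");P(bot.read_clock())
E
```

```text
True [-0.0836, 0.1156, 0.0453]
[8.33, 14.17, 134.0]
[-0.5463, -0.2727, -0.4863]
True [-0.0856, 0.1149, 0.0252] [-1.5127, 0.8348, 5.897]
123.675
```

View pics/s18.png

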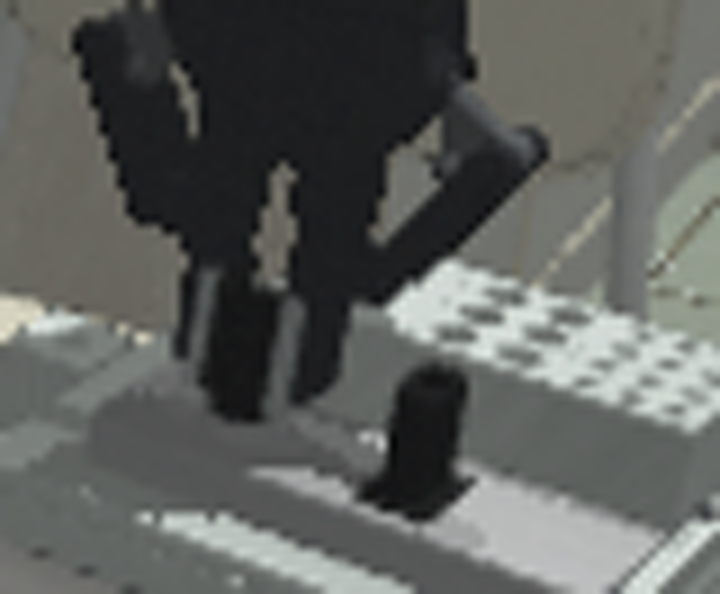

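```bash
python3 - <<'E'
from h import *
p=here()
bot.set_gripper(.38)
bot.move_linear(H(p[0],p[1],.06),.05)
bot.move_linear(H(p[0],p[1],.14),.2)
bot.set_gripper(0)
# press on the pin's top
bot.move_linear(H(p[0]-.002,p[1],.075),.15);bot.wait(.1)
P(bot.move_linear(H(p[0]-.002,p[1],.05),.02,until_force=8),here())
bot.move_linear(H(p[0],p[1],.14),.2)
bot.move_pose([.35,.15,.3],Q(load()["H"][2]-np.pi/2))
shot("19");P(tab(),bot.read_clock())
crop("scene","19",312,155,102,93,7,"s19");crop("top","19",286,145,80,60,9,"t19")
for n in("scene","top"):P(n,[(np.round(d["bbox"],1).tolist(),round(d["confidence"],2)) for d in bot.search_frame(n,"crystal_dish")])
E
```

```text
True [-0.0872, 0.1145, 0.0582]
[8.42, 14.16, 132.0] 132.475
scene []
top [([162.5, 215.1, 8.1, 22.8], 0.66)]
```

View pics/s19.png

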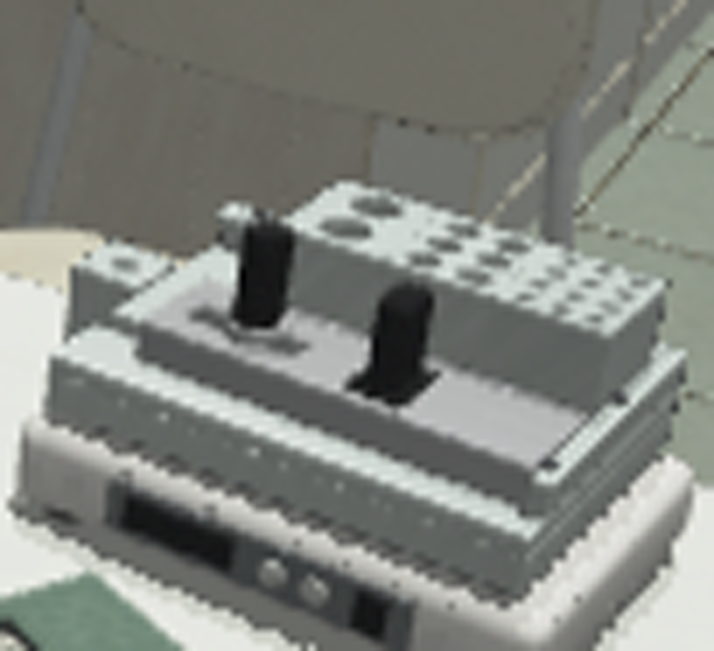

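View pics/t19.png

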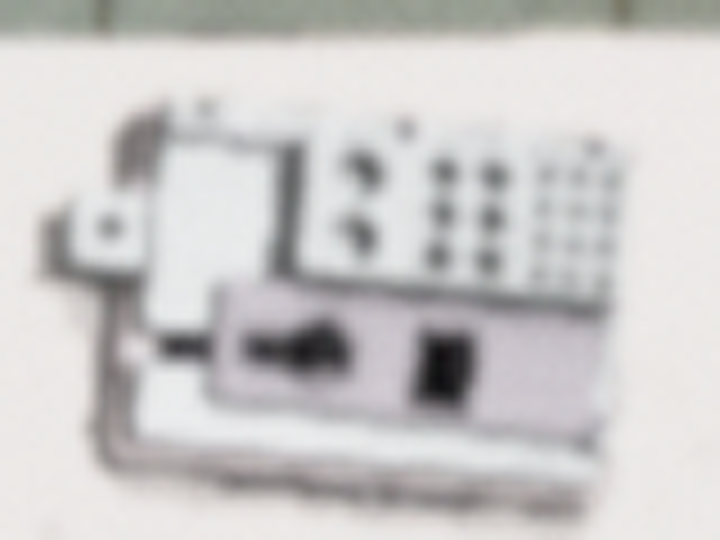

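```bash
python3 - <<'E'
from h import *
a=load()["H"][2]
bot.move_pose(H(-.145,.075,.10),Q(a-np.pi/2))
bot.move_linear(H(-.145,.075,.006),.2);bot.wait(.15)
push(.05,0,.006,10)
bot.move_linear(H(-.145,.075,.006),.1)
bot.move_linear(H(-.145,.075,.12),.2)
bot.move_pose(H(-.092,.185,.12),Q(a))
bot.move_linear(H(-.092,.180,.006),.2);bot.wait(.15)
push(0,-.05,.006,10)
bot.move_linear(H(-.092,.180,.006),.1)
bot.move_linear(H(-.092,.185,.12),.2)
bot.move_pose([.35,.15,.3],Q(a))
shot("20");P(tab(),bot.read_clock())
crop("scene","20",312,155,102,93,7,"s20")
crop("top","20",90,140,150,110,5,"t20")
E
```

```text
push True [-0.121, 0.0748, 0.0055]
push True [-0.0919, 0.1609, 0.0056]
[8.61, 14.2, 132.0] 145.0167
```

View pics/s20.png

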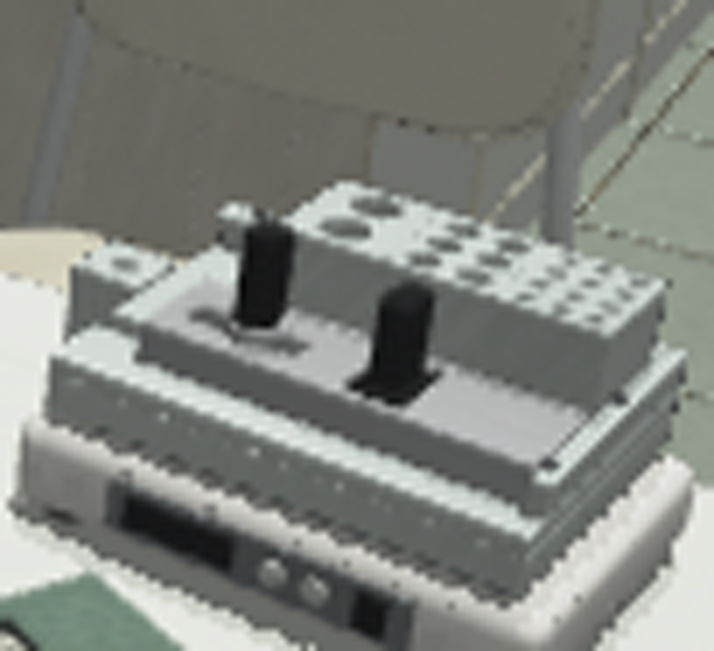

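View pics/t20.png

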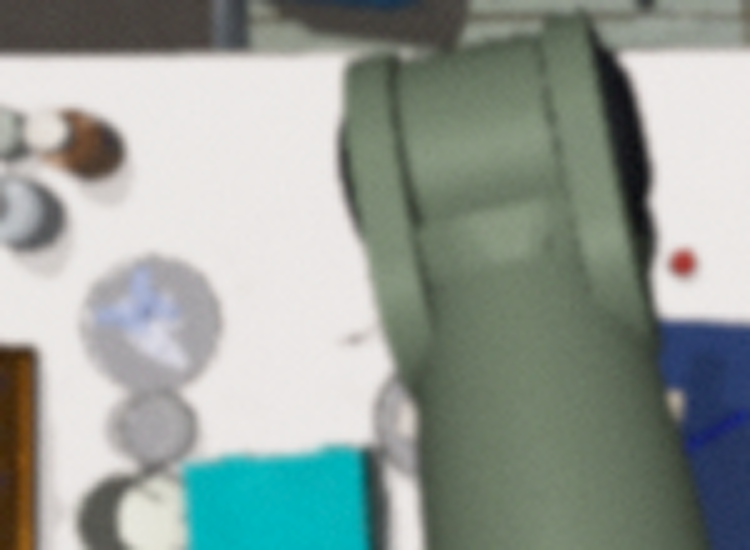

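The bar sits hard against the feet and the stop again, with the tab back at its first seated pixel position (8.61, 14.2). The pin is home, and the dish's visible edge (about pixel 375–415 in the crop) hasn't moved. I'm handing in now.

```bash
python3 -c "
from cell import bot
bot.close_job()"
```

```text
the job is handed in; nothing more can be done
```

The block shaker is fitted out and the job was handed in shortly after 145 s on the robot's clock, within the 210 s limit. No verdict is reported.

- **Blocks:** all three stand in one row, feet under the rear lip, starting at the end stop. Final pushes with 10 N towards the wall and 25 N sideways moved nothing. Block 1 was knocked forward about 2 cm partway through, and I pushed it back.
- **Bar:** it lies over the front feet, hard against them and against the end stop. While I was centring the pin in the slot, the bar shifted forward about 2.4 mm and left about 1 mm. I pushed it back with the pin before driving the pin in. The camera still showed it about 0.5 mm out of place, so I nudged it home with the fingers after the pin was already in. It ended at the contact positions expected for a seated bar, and the tab returned to its first seated pixel position.
- **Pin:** I felt for the hole and found it about 3 mm right of the plate slot point. Pressing on the pin's top then stopped at 58 mm above the plate, which is the fully home height.
- **Dish:** I never touched it. In the last top image the arm partly covers it, and the part that shows has not moved. The network missed it in the scene view and found only part of it in the top view.

My coordinate for the end-stop side was 2 mm off after the first touch, and I corrected it from the bar's contact with the stop.

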